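# Click the lathe's speed selector to the fifth mark and start it

### The job

Set the lathe's speed on the grey speed box: push the selector's lever round with a fingertip, counting clicks, until it rests at the fifth mark (the shortest mark is the first; count clockwise), without running past the fifth to the next one. Only then press the flat start button on the push-button station fully in with a fingertip and let it spring back. Do not press the mushroom stop button, and leave the other things on the bench where they are.

Things in the scene. Friction and masses are not known exactly. Their poses are not given: they have to be found in the camera images.
- speed_box: Grey speed box, 170 x 170 mm, 55 mm tall, fixed to the bench, on the left or the right (position and yaw vary). Origin: centre of its underside; z up. Its dark top carries the speed selector in the middle and seven white radial marks round it; nothing else stands on it, so a fingertip has room on either side of the lever.
- dial_axis (a point): Selector's vertical axis at the height of the box's top face; axes as the box. Marks start 56 mm from the axis, 30 degrees apart: the first and shortest (4 mm) in the box's +y direction, then clockwise from above over the +x side, each longer, to the seventh (19 mm) at -y. The fifth lies 30 degrees from +x towards -y.
- selector (a joint): Selector angle, rad, clockwise from above: 0 = first mark, 0.5236 per click, 2.0944 = fifth mark, 3.1416 = seventh (stops just beyond the ends). A spring detent draws it to the nearest mark: pushed past half-way (0.26 rad) it snaps on to the next mark and rests there. A click takes some 0.1 to 0.15 N m, 3 to 4 N near the lever's end. Starts at one of the first four marks.
- lever_tip (a point): Middle of the outer end face of the selector's lever, turning with it: a grey bar 12 mm wide with a white line on top, from 13 mm behind the axis to 49 mm out towards the mark it points at; underside 9 mm, top 35 mm and this point 22 mm above the box's top. Under it is a round collar of 17 mm radius, 13 mm high.
- station: Push-button station: plain metal box 100 mm (x) by 170 mm (y), 50 mm tall, fixed to the bench beside the speed box (left or right of it). Origin: centre of its underside; z up. Two buttons in line along its y: the flat start button 42 mm to its +y and the mushroom-headed stop button 42 mm to its -y.
- start_button_top (a point): Centre of the top of the flat round start button, 32 mm across in a slightly wider steel housing; it moves straight down.
- start_button (a joint): Travel of the start button, m: 0 = out, 0.006 = fully in; springs back. Takes about 4 N to push fully in.
- stop_button_top (a point): Centre of the top of the domed mushroom stop button, 48 mm across, its top 35 mm above the station's top. Not to be pressed.
- stop_button (a joint): Travel of the stop button, m: 0 = out, 0.006 = in; springs back.
- wax_tin_mid (a point): Bystander: round metal wax tin, 60 mm across, 50 mm tall, standing between the two boxes; the point is the middle of the thing, half-way up.
- finial_mid (a point): Bystander: small turned wooden finial, 44 mm foot, 85 mm tall, standing between the two boxes, farther away; the point is the middle of the thing, half-way up.
- bowl_mid (a point): Bystander: small turned wooden bowl, 120 mm across, 50 mm tall; the point is the middle of the thing, half-way up.
- glue_mid (a point): Bystander: white glue bottle, 50 mm across, 110 mm tall; the point is the middle of the thing, half-way up.
- blank_mid (a point): Bystander: square dark wooden blank, 30 x 130 x 30 mm, lying; the point is the middle of the thing, half-way up.
- mallet_mid (a point): Bystander: round-headed wooden mallet lying on its side, head 70 mm across and 100 mm long; the point is the middle of the head.
- chuck_key_mid (a point): Bystander: steel T-shaped chuck key, 120 mm long, lying; the point is the middle of the thing, half-way up.
Things that resemble listed ones, but are neither listed nor needed, are in the scene too. What is shaped like the speed_box but orange or turquoise is not meant.

How it is judged:
By the outcome, as a careful person would: the job done as asked, in the order asked, and still so for the second after the job is handed in, with the robot touching nothing.
It also fails if it takes over 58 s, if anything falls off the work surface, if the arm or the gripper's body presses on something with over 40 N, if the wrist force passes 120 N, or if a joint passes its speed limit or range.

### The arm

A 6-joint arm with a two-finger parallel gripper is mounted at the origin on the work surface. World frame = base frame: x ahead of the robot, y to its left, z up, the work surface at z = 0. Lengths are in mm, angles in degrees, forces in N, time in s.
With the tool pointing down it reaches from about 300 to 850 mm from the base axis. Payload 4.2 kg.
Tool frame: the origin (TCP) lies at the very end of the fingers, on their centre line; the grasp point (between the pads) lies 19 mm behind it; z points along the fingers, y is the direction in which the jaws open and shut (so a half turn about z gives the same grasp; the last joint's range is limited). The gripper opens to 91 mm and grips with 3 to 60 N. Pads are 32 mm wide; open, the fingers measure 118 mm over their backs; the gripper's body (76 mm by 178 mm) begins 60 mm behind the grasp point.
Start: joints at [74.886, 18.312, 89.639, -0, 72.044, -1.146], TCP at [138.802, 558.012, 213.976] pointing down, gripper open.
Joint ranges: [-177.97, 177.97], [-48.28, 115.42], [12.27, 149.76], [-77.06, 257.06], [2.81, 150.46], [-146.56, 146.56]. Speed limits (degrees/s): [147.25, 147.25, 180, 180, 180, 180].

### API

Orientations are given as [roll, pitch, yaw] about the fixed x, y, z axes, in that order (R = Rz(yaw) Ry(pitch) Rx(roll)).
In Python, from workcell import telemetry, grab_frame, job gives the robot as it stands.
- The arm moves only by the tool drive_tool, never from a script. Its argument "moves" is a list of rows, each an object of numbers: "claw": the closure, from -1 (fully open) to 1 (shut); "dx", "dy", "dz": the shift along the tool's x, y, z in units of 20 mm (1.0 is 20 mm); "yaw": the turn about the tool's z in units of 0.15 rad (1.0 is 0.15 rad). In form: [{"claw": .., "dx": .., "dy": .., "dz": .., "yaw": ..}, ...]. A call has 1 to 5 rows; each row shifts and turns the pose as measured when the row begins, along the tool's axes as they then stand; what a row does not reach is not made up. A row lasts 1/8 s, in which the tool goes at most 62.5 mm and 10.7 degrees, less where a joint would pass 70% of its speed; a pose out of reach is approached as far as the arm can. A call with a number of a shift or a turn outside -1 to 1 is refused whole. A call with a gripper value outside its range is refused whole. The fingers move at their own pace and stop on an object; "grip_force" is the grip in N (left out, the last holds). Time passes only in rows, so rows that do not move let the fingers close. It gives the time, the measured TCP pose, the force and the opening at its end, in the units of the state.
- telemetry.state(): the state, without advancing time (a new reading comes with each control period).
- grab_frame(name): name is "side" or "top" or "wrist"; returns a dict with "color" (420x560x3 uint8, blue, green, red), "vertical_fov" (degrees; the focal length in pixels is half the picture's height over the tangent of half this angle, whatever the lens; pixels are square), "cx", "cy" (the principal point, pixels), "pose" (4x4, takes a point from camera to world coordinates). Camera axes: x right, y down, z forward; pixel columns grow to the right and rows downward; lengths in mm; the calibration is good to about 2 mm. The wrist camera is an equidistant fisheye: a pixel r from the principal point sees the ray r / f radians off the axis. A picture is of the moment at which its call begins. There is no depth.
- job.job_done(): hands the job in, once; it reports no verdict.
The state is a dict: "time_s": time; "qpos": joint angles; "qvel": joint speeds; "effort": joint torques, N m; "ee_pos": TCP position; "ee_rot": TCP orientation; "force": force on the tool from outside, world axes, zero at the start; "torque": the same for the moment, N m; "gripper_width": finger opening in mm.
Only numpy, scipy, OpenCV 4.12 (cv2) and the standard library are available. Lean on these libraries where they do the work, as an engineer would, in place of code of your own. Each camera call takes 0.05 s, during which the arm holds its last target.

## Working session

There is one attempt and no reset: what is moved stays moved. The work goes in short steps, Python scripts to look and compute and a tool call to move; the robot and the scene stay as the last step left them, time stands still between calls to the robot, and variables do not carry over. Pictures are saved under pics/ and viewed, and the job is handed in when it is done.

Besides the shell and the picture viewer there is one more tool, called after ">>>" as a command line: name --argument value ..., lists and objects as JSON in quotes. drive_tool: Moves the arm, as the interface text tells. Its arguments: {"type":"object","properties":{"moves":{"type":"array"},"grip_force":{"type":"number"}},"required":["moves"]}

```bash
ls; mkdir -p pics; cat > h.py <<'E'
import numpy as np, cv2
from workcell import telemetry, grab_frame, job
def snap(n,tag):
    f=grab_frame(n); cv2.imwrite(f'pics/{tag}.png',f['color']); np.savez(f'{tag}.npz',**f); return f
def load(tag): return dict(np.load(f'{tag}.npz'))
def ray(f,u,v):
    h=f['color'].shape[0]; F=h/2/np.tan(np.radians(float(f['vertical_fov']))/2)
    d=np.array([(u-f['cx'])/F,(v-f['cy'])/F,1.]); P=np.array(f['pose']); return P[:3,3],P[:3,:3]@d
def plane(f,u,v,z):
    o,d=ray(f,u,v); return o+d*(z-o[2])/d[2]
def proj(f,p):
    P=np.array(f['pose']); c=P[:3,:3].T@(np.array(p)-P[:3,3]); h=f['color'].shape[0]; F=h/2/np.tan(np.radians(float(f['vertical_fov']))/2)
    return F*c[0]/c[2]+f['cx'],F*c[1]/c[2]+f['cy']
E
python3 - <<'E'
from h import *
for n in('top','side','wrist'):
    f=snap(n,n+'0'); print(n,f['vertical_fov'],np.round(f['pose'],3).tolist())
print(telemetry.state())
E
```

```text
pics
top 45.67828422009058 [[-0.005, -0.983, 0.185, 278.752], [-1.0, 0.003, -0.01, 12.771], [0.009, -0.185, -0.983, 1412.576], [0.0, 0.0, 0.0, 1.0]]
side 46.766852405328436 [[0.791, -0.402, 0.462, -115.065], [-0.612, -0.52, 0.596, -803.423], [0.001, -0.754, -0.657, 951.034], [0.0, 0.0, 0.0, 1.0]]
wrist 65.70646984690485 [[0.241, 0.932, 0.273, 60.946], [0.971, -0.23, -0.069, 579.093], [-0.001, 0.281, -0.96, 384.097], [0.0, 0.0, 0.0, 1.0]]
{'time_s': 0.15, 'qpos': array([ 7.48841395e+01,  1.83431812e+01,  8.96907505e+01, -5.09526464e-05,
        7.20413105e+01, -1.14378933e+00]), 'qvel': array([ 0.15599586, -0.1306512 , -0.15390279, -0.09648853,  0.02119277,
       -0.00135872]), 'effort': array([-1.50866890e-03, -4.12774014e+01, -2.32155704e+01,  7.25896284e-02,
        4.33429331e-02, -1.05217393e-04]), 'ee_pos': array([138.71574342, 557.63692382, 213.31114203]), 'ee_rot': array([-1.79924772e+02, -1.45351062e-03,  1.66027944e+02]), 'force': array([-0.21625312,  0.07383226, -0.6004431 ]), 'torque': array([0.00346546, 0.03780823, 0.0087093 ]), 'gripper_width': 91.30559685318651}
```

View pics/top0.png

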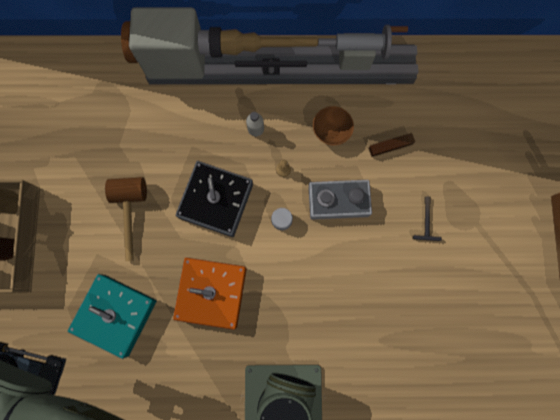

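View pics/side0.png

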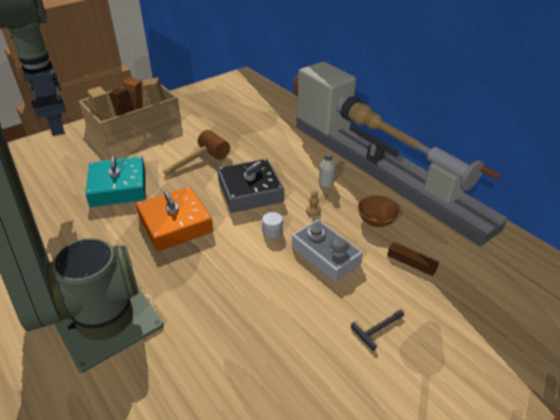

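View pics/wrist0.png

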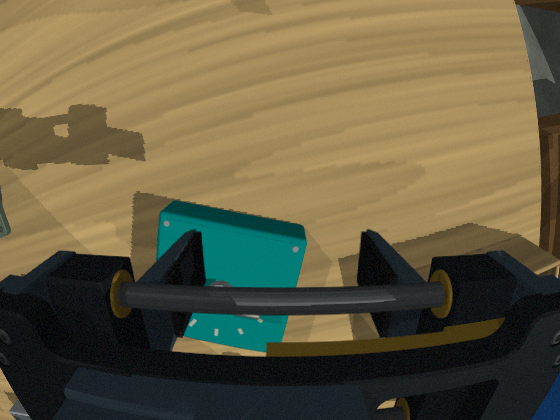

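```bash
python3 - <<'E'
from h import *
c=load('top0')['color']
a=cv2.resize(c[150:250,160:260],None,fx=6,fy=6,interpolation=cv2.INTER_CUBIC)
a=cv2.convertScaleAbs(a,alpha=1.5,beta=30)
cv2.imwrite('pics/crop1.png',a)
a=cv2.resize(c[150:250,260:390],None,fx=6,fy=6,interpolation=cv2.INTER_CUBIC)
cv2.imwrite('pics/crop2.png',cv2.convertScaleAbs(a,alpha=1.5,beta=30))
E
```

```text
(no output)
```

View pics/crop1.png

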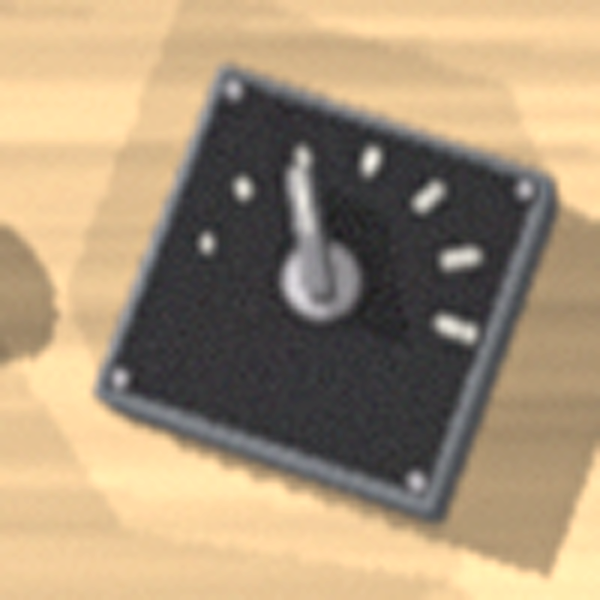

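View pics/crop2.png

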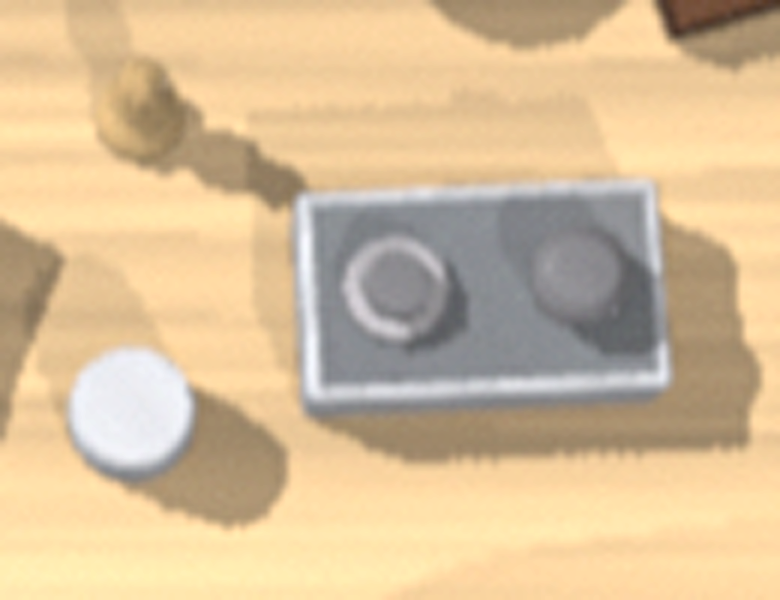

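```bash
python3 - <<'E'
from h import *
from scipy.optimize import least_squares
f=load('top0'); c=f['color']
hsv=cv2.cvtColor(c,cv2.COLOR_BGR2HSV)
a=cv2.resize(c[150:250,160:260],None,fx=6,fy=6,interpolation=cv2.INTER_CUBIC)
g=cv2.cvtColor(a,cv2.COLOR_BGR2GRAY)
init=[(207,243),(243,188),None,(372,161),(428,197),(460,258),(456,328)]
pts=[];idx=[]
for i,p in enumerate(init):
    if p is None: continue
    x,y=p;r=24
    w=np.clip(g[y-r:y+r+1,x-r:x+r+1].astype(float)-70,0,None)
    if i==6: pass
    yy,xx=np.mgrid[-r:r+1,-r:r+1]; cx=x+(w*xx).sum()/w.sum(); cy=y+(w*yy).sum()/w.sum()
    u=(cx+.5)/6-.5+160; v=(cy+.5)/6-.5+150
    pts.append(plane(f,u,v,55.5)[:2]); idx.append(i)
pts=np.array(pts);idx=np.array(idx)
def model(p):
    rad=56+(4+2.5*idx)/2; th=p[2]+np.pi/2-idx*np.pi/6
    return np.c_[p[0]+rad*np.cos(th),p[1]+rad*np.sin(th)]
s=least_squares(lambda p:(model(p)-pts).ravel(),[*pts.mean(0),0.3],loss='soft_l1')
if 1:
  for y0 in np.arange(-3,3,.5):
    t=least_squares(lambda p:(model(p)-pts).ravel(),[*pts.mean(0),y0])
    if t.cost<s.cost: s=t
print('axis',s.x[:2],'yaw',np.degrees(s.x[2]),'res',np.round((model(s.x)-pts),1).tolist())
# screws
sc=[plane(f,(x+.5)/6-.5+160,(y+.5)/6-.5+150,55)for x,y in[(234,90),(525,189),(417,481),(120,378)]]
print('screw centre',np.mean(sc,0))
# lever tip seen at crop (297,165) z=90
def cp(x,y,z,ox=160): return plane(f,(x+.5)/6-.5+ox,(y+.5)/6-.5+150,z)
tip=cp(297,168,90); print('tip',tip)
d=tip[:2]-s.x[:2]; print('lever ang from +y cw',90-np.degrees(np.arctan2(d[1],d[0]))+np.degrees(s.x[2]),np.hypot(*d))
print('start z55',cp(395,287,60,260),'stop',cp(577,272,85,260))
q=[cp(x,y,50,260) for x,y in[(300,195),(653,183),(665,382),(310,400)]]
print('station corners',np.round(q).tolist(),np.mean(q,0))
for n,x,y,z in[('tin',131,407,50),('finial',140,80,85)]: print(n,cp(x,y,z,260))
# bowl, glue
for n,u,v,z in[('bowl',333,124,50),('glue',255,117,110),('orange',209,293,55)]: print(n,plane(f,u,v,z))
E
```

```text
axis [557.76663604 188.17026512] yaw -19.495141939988322 res [[0.3, 0.3], [-0.1, 0.2], [-0.0, 0.2], [0.2, -0.1], [-0.1, -0.2], [-0.4, -0.4]]
screw centre [557.78086387 187.80621129  55.        ]
tip [603.91455013 196.67930241  90.        ]
lever ang from +y cw 60.05764947629729 46.92583180571529
start z55 [ 553.99992154 -122.27841277   60.        ] stop [ 555.62495281 -202.60492224   85.        ]
station corners [[600.0, -80.0, 50.0], [605.0, -245.0, 50.0], [511.0, -247.0, 50.0], [503.0, -83.0, 50.0]] [ 554.80429973 -163.82789243   50.        ]
tin [ 4.99898094e+02 -2.10511572e-01  5.00000000e+01]
finial [646.16114184  -4.71006155  85.        ]
bowl [ 771.06026973 -149.57690447   50.        ]
glue [769.87875878  71.66814827 110.        ]
orange [294.7125566  194.72520513  55.        ]
```

The speed box meant is the grey, dark-topped one at top-view (214,198). The orange (209,293) and turquoise (111,316) ones are not. Its lever points at the third mark, at crop (303,157), so it needs two clicks clockwise. The start button is the flat, ringed one at crop (395,287), and the stop is the dome at (577,272).

Next I shut the fingers and align.

>>> drive_tool --moves '[{"claw": 1,"dx": -1,"dy": -0.7,"dz": 0,"yaw": -0.9},{"claw": 1,"dx": -1,"dy": -0.7,"dz": 0,"yaw": -0.9},{"claw": 1,"dx": -1,"dy": -0.7,"dz": 0,"yaw": -0.5},{"claw": 1,"dx": -1,"dy": -0.7,"dz": 0,"yaw": 0},{"claw": 1,"dx": -1,"dy": -0.7,"dz": 0,"yaw": 0}]' --grip_force 15

```text
time_s: 0.78
ee_pos: [237.4, 484.4, 211.5]
ee_rot: [-179.8, -0.1, -173.3]
force: [-0.4, 0.1, 0.1]
gripper_width: 44.3
```

>>> drive_tool --moves '[{"claw": 1,"dx": -1,"dy": -0.7,"dz": 0,"yaw": 0},{"claw": 1,"dx": -1,"dy": -0.7,"dz": 0,"yaw": 0},{"claw": 1,"dx": -1,"dy": -0.7,"dz": 0,"yaw": 0},{"claw": 1,"dx": -1,"dy": -0.7,"dz": 0,"yaw": 0},{"claw": 1,"dx": -1,"dy": -0.7,"dz": 0,"yaw": 0}]'

```text
time_s: 1.4
ee_pos: [347.8, 423.5, 210.0]
ee_rot: [-179.6, -0.3, -173.3]
force: [-0.1, -0.2, 0.3]
gripper_width: 0.3
```

>>> drive_tool --moves '[{"claw": 1,"dx": -1,"dy": -0.95},{"claw": 1,"dx": -1,"dy": -0.95},{"claw": 1,"dx": -1,"dy": -0.95},{"claw": 1,"dx": -1,"dy": -0.95},{"claw": 1,"dx": -1,"dy": -0.95}]'

```text
validation failed for argument at $.mo...
```

>>> drive_tool --moves '[{"claw": 1,"dx": -1,"dy": -0.95},{"claw": 1,"dx": -1,"dy": -0.95},{"claw": 1,"dx": -1,"dy": -0.9},{"claw": 1,"dx": -1,"dy": -0.6},{"claw": 1}]'

```text
validation failed for argument at $.mo...
```

All keys are needed in every row.

>>> drive_tool --moves '[{"claw": 1,"dx": -1,"dy": -0.95,"dz": 0,"yaw": 0},{"claw": 1,"dx": -1,"dy": -0.95,"dz": 0,"yaw": 0},{"claw": 1,"dx": -1,"dy": -0.95,"dz": 0,"yaw": 0},{"claw": 1,"dx": -1,"dy": -0.95,"dz": 0,"yaw": 0},{"claw": 1,"dx": -1,"dy": -0.95,"dz": 0,"yaw": 0}]'

```text
time_s: 2.02
ee_pos: [460.9, 337.6, 208.4]
ee_rot: [-179.5, -0.4, -173.3]
force: [0.4, 0.1, -0.1]
gripper_width: 0.5
```

>>> drive_tool --moves '[{"claw": 1,"dx": -1,"dy": -0.95,"dz": 0,"yaw": 0},{"claw": 1,"dx": -1,"dy": -0.95,"dz": 0,"yaw": 0},{"claw": 1,"dx": -1,"dy": -0.8,"dz": 0,"yaw": 0},{"claw": 1,"dx": -0.8,"dy": -0.5,"dz": 0,"yaw": 0},{"claw": 1,"dx": 0,"dy": 0,"dz": 0,"yaw": 0}]'

```text
time_s: 2.65
ee_pos: [546.9, 279.4, 206.4]
ee_rot: [-179.5, -0.6, -173.4]
force: [-0.6, 0.5, 1.1]
gripper_width: 0.6
```

>>> drive_tool --moves '[{"claw": 1,"dx": -0.8,"dy": -1,"dz": 0.5,"yaw": 0},{"claw": 1,"dx": -0.8,"dy": -0.8,"dz": 1,"yaw": 0},{"claw": 1,"dx": 0,"dy": 0,"dz": 1,"yaw": 0},{"claw": 1,"dx": 0,"dy": 0,"dz": 1,"yaw": 0},{"claw": 1,"dx": 0,"dy": 0,"dz": 1,"yaw": 0}]'

```text
time_s: 3.28
ee_pos: [581.4, 247.7, 112.0]
ee_rot: [-179.6, -0.7, -173.3]
force: [0.0, 0.3, -0.0]
gripper_width: 0.6
```

```bash
python3 - <<'E'
from h import *
snap('side','side1');snap('top','top1')
c=load('side1')['color'];cv2.imwrite('pics/s1.png',cv2.resize(c[110:260,170:370],None,fx=4,fy=4,interpolation=cv2.INTER_CUBIC))
s=telemetry.state();print(s['ee_pos'],s['ee_rot'],s['force'])
E
```

```text
[579.70849935 247.03193412 110.27595634] [-179.53132824   -1.00694386 -173.33219692] [-0.08831731 -0.86941279  1.06911327]
```

View pics/s1.png

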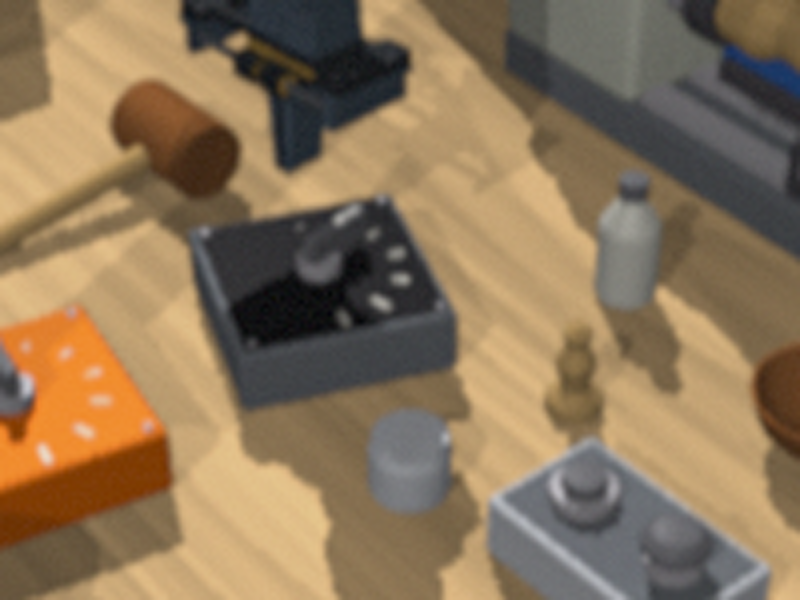

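View pics/top1.png

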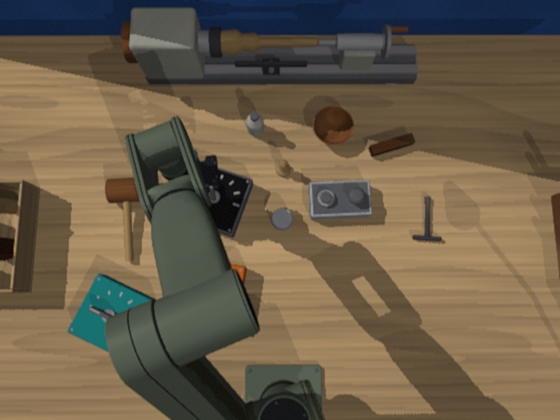

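>>> drive_tool --moves '[{"claw": 1,"dx": -0.3,"dy": 0,"dz": 1,"yaw": 0},{"claw": 1,"dx": 0,"dy": 0,"dz": 0.8,"yaw": -0.2},{"claw": 1,"dx": 0,"dy": -0.4,"dz": 0.1,"yaw": 0},{"claw": 1,"dx": 0,"dy": -0.3,"dz": 0,"yaw": 0}]'

```text
time_s: 3.88
ee_pos: [588.0, 233.6, 70.0]
ee_rot: [-179.6, -1.0, -171.4]
force: [0.5, 0.3, -0.1]
gripper_width: 0.4
```

>>> drive_tool --moves '[{"claw": 1,"dx": 0,"dy": -0.4,"dz": 0,"yaw": 0},{"claw": 1,"dx": 0,"dy": -0.3,"dz": 0,"yaw": 0}]'

```text
time_s: 4.12
ee_pos: [590.9, 218.6, 71.3]
ee_rot: [-179.6, -0.9, -171.5]
force: [0.1, -0.4, -0.0]
gripper_width: 0.6
```

>>> drive_tool --moves '[{"claw": 1,"dx": 0,"dy": -0.15,"dz": -0.05,"yaw": 0},{"claw": 1,"dx": 0,"dy": -0.1,"dz": 0,"yaw": 0}]'

```text
time_s: 4.38
ee_pos: [592.2, 212.9, 73.3]
ee_rot: [-179.6, -0.8, -171.5]
force: [0.6, 1.8, -0.4]
gripper_width: 0.5
```

>>> drive_tool --moves '[{"claw": 1,"dx": -0.06,"dy": -0.17,"dz": 0.05,"yaw": 0.4},{"claw": 1,"dx": -0.06,"dy": -0.17,"dz": 0,"yaw": 0.4}]'

```text
time_s: 4.62
ee_pos: [595.1, 208.3, 73.0]
ee_rot: [-179.8, -0.7, -178.6]
force: [0.0, 2.4, -0.5]
gripper_width: 0.3
```

>>> drive_tool --moves '[{"claw": 1,"dx": -0.05,"dy": -0.18,"dz": 0,"yaw": 0.4},{"claw": 1,"dx": -0.05,"dy": -0.18,"dz": 0,"yaw": 0.3}]'

```text
time_s: 4.88
ee_pos: [596.9, 202.3, 73.1]
ee_rot: [-179.8, -0.7, 175.2]
force: [0.6, 1.3, -0.5]
gripper_width: 0.5
```

>>> drive_tool --moves '[{"claw": 1,"dx": -0.02,"dy": -0.15,"dz": 0,"yaw": 0.2}]'

```text
time_s: 5.0
ee_pos: [597.1, 199.3, 73.2]
ee_rot: [-179.8, -0.7, 173.4]
force: [-0.5, -0.9, 0.4]
gripper_width: 0.6
```

```bash
cat > look.py <<'E'
from h import *
import sys
t=sys.argv[1]
snap('side','side'+t);snap('wrist','w'+t)
c=load('side'+t)['color'];cv2.imwrite(f'pics/s{t}.png',cv2.resize(cv2.convertScaleAbs(c[140:240,200:300],alpha=1.6,beta=20),None,fx=6,fy=6,interpolation=cv2.INTER_CUBIC))
s=telemetry.state();print(s['time_s'],s['ee_pos'],s['ee_rot'],s['force'])
E
python3 look.py 2
```

```text
5.1 [597.10723657 199.04756908  73.24942741] [-179.77800885   -0.67078216  173.43041694] [ 0.2048135  -0.5425702  -0.82323379]
```

View pics/s2.png

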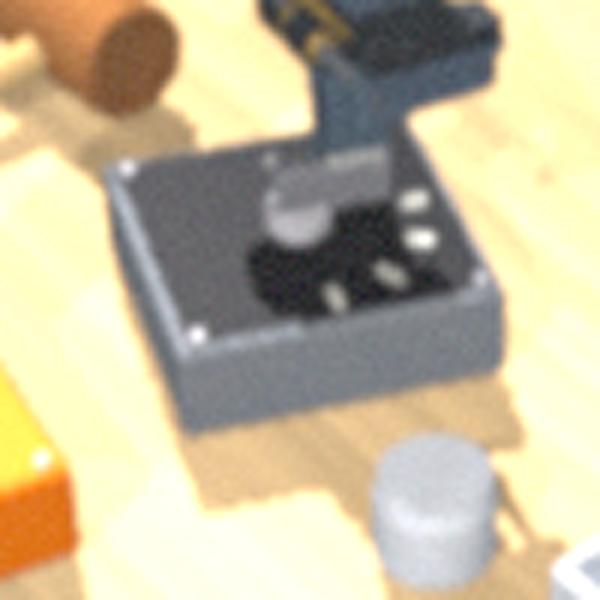

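View pics/w2.png

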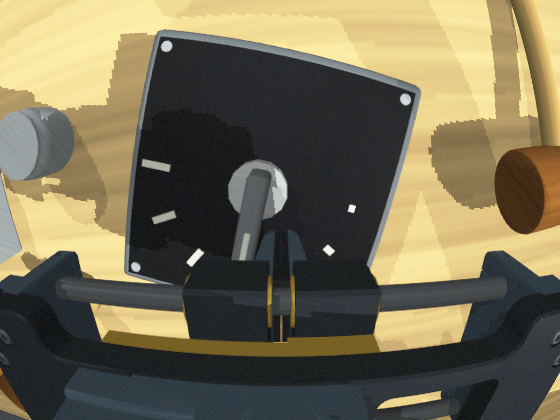

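```bash
python3 - <<'E'
from h import *
f=load('side2')
for phi in(10.5,-4.5,-19.5,-34.5,-49.5,-64.5):
    a=np.radians(phi);d=np.array([np.cos(a),np.sin(a)])
    o=[]
    for r,z in((49,90),(49,64),(-13,90)):
        u,v=proj(f,[557.8+r*d[0],188.2+r*d[1],z]); o.append((round((u-200)*6),round((v-140)*6)))
    print(phi,o)
E
```

```text
10.5 [(358, 124), (359, 165), (274, 177)]
-4.5 [(374, 134), (375, 176), (269, 174)]
-19.5 [(384, 148), (385, 189), (267, 170)]
-34.5 [(389, 162), (389, 204), (266, 166)]
-49.5 [(387, 177), (387, 219), (267, 162)]
-64.5 [(378, 191), (378, 233), (269, 158)]
```

>>> drive_tool --moves '[{"claw": 1,"dx": -0.08,"dy": -0.14,"dz": 0,"yaw": 0.7},{"claw": 1,"dx": -0.08,"dy": -0.14,"dz": 0,"yaw": 0.7}]'

```text
time_s: 5.35
ee_pos: [599.3, 193.1, 73.3]
ee_rot: [-179.6, -0.6, 161.1]
force: [0.1, -0.8, -0.4]
gripper_width: 0.6
```

>>> drive_tool --moves '[{"claw": 1,"dx": -0.08,"dy": -0.16,"dz": 0,"yaw": 0.5},{"claw": 1,"dx": -0.05,"dy": -0.18,"dz": 0,"yaw": 0.5}]'

```text
time_s: 5.6
ee_pos: [599.7, 187.7, 73.5]
ee_rot: [-179.8, -0.6, 152.2]
force: [1.3, 2.3, -0.4]
gripper_width: 0.5
```

>>> drive_tool --moves '[{"claw": 1,"dx": -0.07,"dy": -0.16,"dz": 0,"yaw": 0.3},{"claw": 1,"dx": -0.07,"dy": -0.15,"dz": 0,"yaw": 0.3}]'

```text
time_s: 5.85
ee_pos: [599.2, 182.3, 73.6]
ee_rot: [-179.9, -0.6, 146.9]
force: [-0.4, 1.7, 0.7]
gripper_width: 0.2
```

>>> drive_tool --moves '[{"claw": 1,"dx": -0.04,"dy": -0.14,"dz": 0,"yaw": 0.2}]'

```text
time_s: 5.98
ee_pos: [598.4, 179.6, 73.7]
ee_rot: [-179.9, -0.6, 145.2]
force: [0.0, -0.3, 0.8]
gripper_width: 0.5
```

```bash
python3 look.py 3
```

```text
6.075 [598.17428556 179.13743086  73.65601579] [-179.81797246   -0.59472226  145.21778983] [0.80628792 0.15860014 0.82696149]
```

View pics/s3.png

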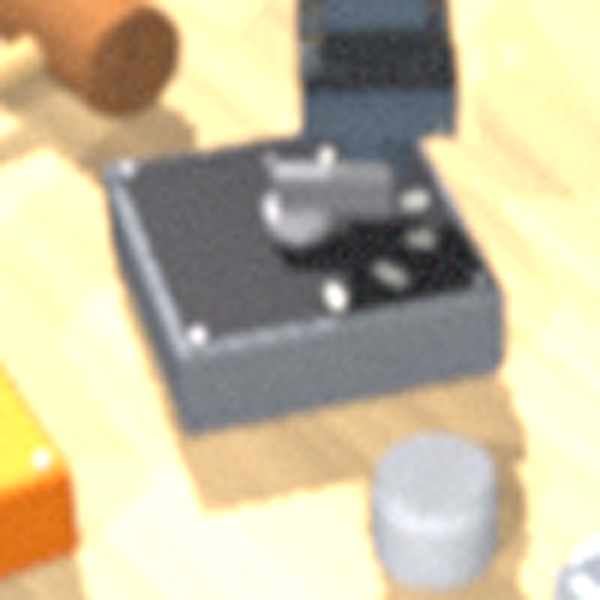

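View pics/w3.png

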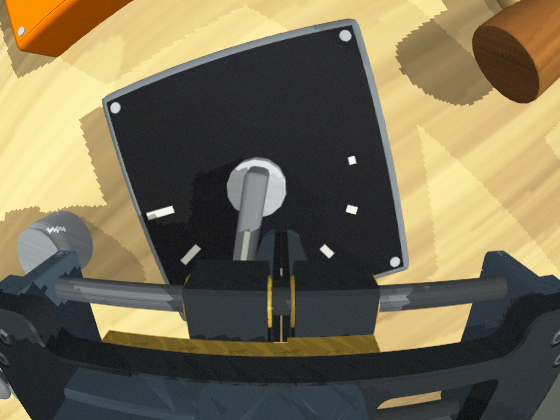

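```bash
python3 look.py 4
```

```text
6.175 [598.27750995 179.34063097  73.66076343] [-179.83282711   -0.59401154  145.2450367 ] [-0.6743555   0.54148041 -0.19304444]
```

View pics/s4.png

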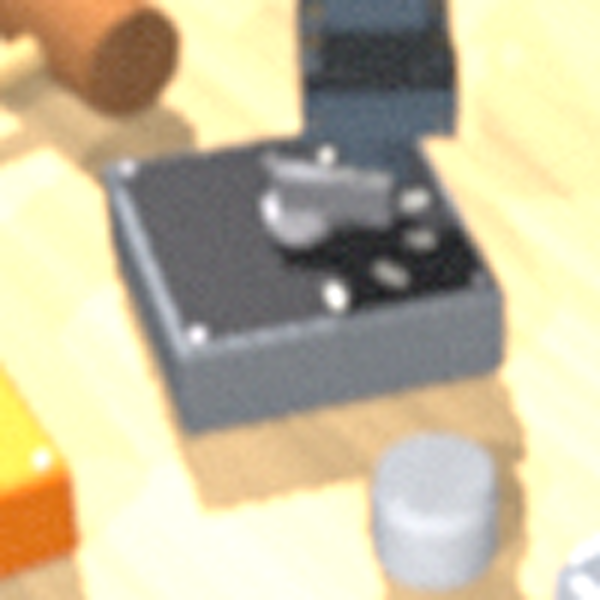

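>>> drive_tool --moves '[{"claw": 1,"dx": 0,"dy": 0.5,"dz": 0,"yaw": 0},{"claw": 1,"dx": 0,"dy": 0.5,"dz": -0.5,"yaw": 0},{"claw": 1,"dx": 0,"dy": 0,"dz": -1,"yaw": 0},{"claw": 1,"dx": 0,"dy": 0,"dz": -1,"yaw": 0},{"claw": 1,"dx": 0,"dy": 0,"dz": -1,"yaw": 0}]'

```text
time_s: 6.8
ee_pos: [612.2, 198.8, 145.8]
ee_rot: [-179.8, -0.6, 145.4]
force: [-0.8, 0.3, 0.2]
gripper_width: 0.7
```

>>> drive_tool --moves '[{"claw": 1,"dx": 0,"dy": 0,"dz": -1,"yaw": 0},{"claw": 1,"dx": 0,"dy": 0,"dz": -1,"yaw": 0},{"claw": 1,"dx": 0,"dy": 0,"dz": -1,"yaw": 0},{"claw": 1,"dx": 0,"dy": 0,"dz": 0,"yaw": 0}]'

```text
time_s: 7.3
ee_pos: [615.9, 201.9, 212.9]
ee_rot: [179.8, -0.3, 145.5]
force: [-1.0, 0.3, -0.4]
gripper_width: 0.5
```

```bash
python3 look.py 5; python3 - <<'E'
from h import *
f=load('w5'); cv2.imwrite('pics/w5b.png',f['color'])
E
```

```text
7.4 [614.56194125 201.40225507 210.44501428] [179.99429594  -0.49679892 145.51464588] [-0.6575146   0.35561144 -0.060766  ]
```

View pics/s5.png

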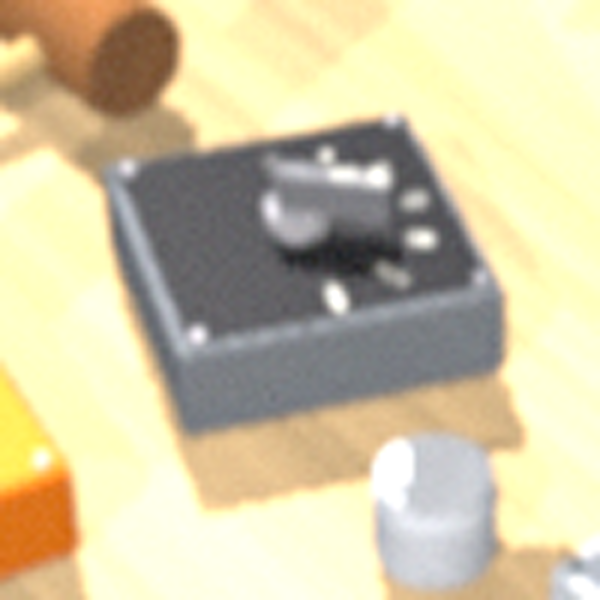

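View pics/w5.png

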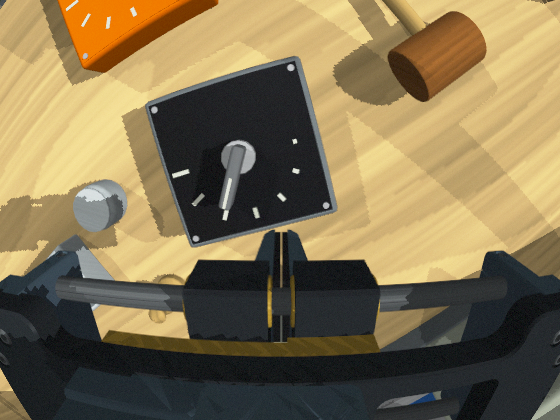

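The lever rests on the fifth mark: wrist view (225,215), the fifth counting from the shortest at (295,141). Next is the start button.

>>> drive_tool --moves '[{"claw": 1,"dx": -0.44,"dy": -1,"dz": 0,"yaw": 0},{"claw": 1,"dx": -0.44,"dy": -1,"dz": 0,"yaw": 0},{"claw": 1,"dx": -0.44,"dy": -1,"dz": 0,"yaw": 0},{"claw": 1,"dx": -0.44,"dy": -1,"dz": 0,"yaw": 0},{"claw": 1,"dx": -0.44,"dy": -1,"dz": 0,"yaw": 0}]'

```text
time_s: 8.02
ee_pos: [591.2, 86.0, 207.2]
ee_rot: [-179.7, -0.7, 145.5]
force: [-0.5, 0.5, -0.7]
gripper_width: 0.7
```

>>> drive_tool --moves '[{"claw": 1,"dx": -0.44,"dy": -1,"dz": 0,"yaw": 0},{"claw": 1,"dx": -0.44,"dy": -1,"dz": 0,"yaw": 0},{"claw": 1,"dx": -0.44,"dy": -1,"dz": 0,"yaw": 0},{"claw": 1,"dx": -0.44,"dy": -1,"dz": 0,"yaw": 0},{"claw": 1,"dx": 0,"dy": 0,"dz": 0,"yaw": 0}]'

```text
time_s: 8.65
ee_pos: [572.7, -9.0, 208.0]
ee_rot: [-179.7, -0.6, 145.2]
force: [0.4, 0.8, 0.0]
gripper_width: 0.6
```

```bash
python3 look.py 6; python3 - <<'E'
from h import *
f=load('side6');c=f['color']
cv2.imwrite('pics/s6b.png',cv2.resize(c[200:290,280:370],None,fx=6,fy=6,interpolation=cv2.INTER_CUBIC))
for z in (50,55,60,65,70):
    u,v=proj(f,[553.8,-122.1,z]);print(z,round((u-280)*6),round((v-200)*6))
E
```

```text
8.75 [573.08267692  -7.49823824 207.96274246] [-179.75782537   -0.61158752  145.34056835] [-0.03091351 -0.23466692  0.45146756]
50 209 203
55 210 194
60 211 186
65 211 178
70 212 170
```

View pics/s6b.png

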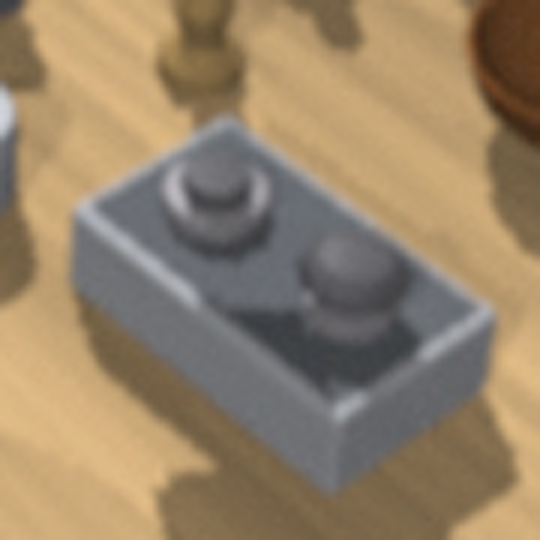

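View pics/w6.png

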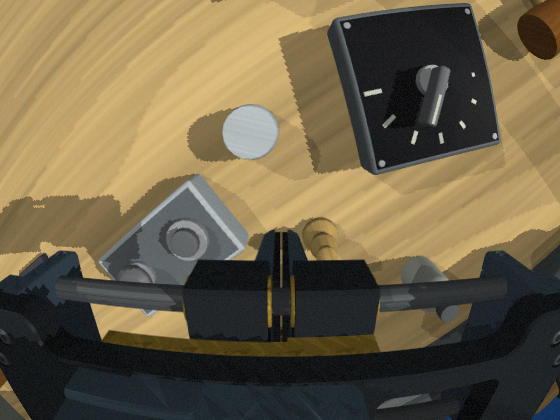

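```bash
python3 - <<'E'
from h import *
t=load('top0');s=load('side6')
for (x,y),(a,b) in [((398,283),(218,172)),((396,287),(218,178))]:
    o1,d1=ray(t,(x+.5)/6-.5+260,(y+.5)/6-.5+150);o2,d2=ray(s,(a+.5)/6-.5+280,(b+.5)/6-.5+200)
    d1/=np.linalg.norm(d1);d2/=np.linalg.norm(d2)
    k=np.linalg.lstsq(np.c_[d1,-d2],o2-o1,rcond=None)[0];p,q=o1+k[0]*d1,o2+k[1]*d2
    print((p+q)/2,np.linalg.norm(p-q))
E
```

```text
[ 554.26869778 -122.98290596   70.4534285 ] 1.2198058219323094
[ 553.78318507 -122.79371371   66.73510435] 2.6638828460826214
```

>>> drive_tool --moves '[{"claw": 1,"dx": -0.5,"dy": -1,"dz": 0,"yaw": 0},{"claw": 1,"dx": -0.5,"dy": -1,"dz": 0,"yaw": 0},{"claw": 1,"dx": -0.5,"dy": -1,"dz": 0,"yaw": 0},{"claw": 1,"dx": -0.5,"dy": -1,"dz": 0,"yaw": 0},{"claw": 1,"dx": -0.4,"dy": -0.9,"dz": 0,"yaw": 0}]'

```text
time_s: 9.38
ee_pos: [558.4, -112.9, 207.6]
ee_rot: [-179.9, -0.6, 145.8]
force: [0.2, -0.9, 0.1]
gripper_width: 0.4
```

>>> drive_tool --moves '[{"claw": 1,"dx": 0,"dy": 0,"dz": 0.5,"yaw": 0},{"claw": 1,"dx": 0,"dy": 0,"dz": 1,"yaw": 0},{"claw": 1,"dx": 0,"dy": 0,"dz": 1,"yaw": 0},{"claw": 1,"dx": 0,"dy": 0,"dz": 1,"yaw": 0}]'

```text
time_s: 9.88
ee_pos: [558.8, -110.4, 135.3]
ee_rot: [179.9, -0.5, 145.8]
force: [-0.7, -0.1, 0.0]
gripper_width: 0.4
```

>>> drive_tool --moves '[{"claw": 1,"dx": -0.1,"dy": -0.5,"dz": 0.7,"yaw": 0},{"claw": 1,"dx": -0.05,"dy": -0.2,"dz": 0.7,"yaw": 0},{"claw": 1,"dx": 0,"dy": 0,"dz": 0.5,"yaw": 0},{"claw": 1,"dx": 0,"dy": 0,"dz": 0,"yaw": 0}]'

```text
time_s: 10.38
ee_pos: [551.8, -122.5, 93.0]
ee_rot: [179.9, -0.8, 145.9]
force: [0.1, 0.6, -0.4]
gripper_width: 0.3
```

```bash
python3 look.py 7; python3 - <<'E'
from h import *
f=load('side7');c=f['color']
cv2.imwrite('pics/s7b.png',cv2.resize(c[180:290,270:380],None,fx=5,fy=5,interpolation=cv2.INTER_CUBIC))
E
```

```text
10.475 [ 552.53330789 -122.57679298   94.01775556] [179.85501938  -0.66204987 145.865478  ] [0.2659218  0.08530787 0.02568476]
```

View pics/s7b.png

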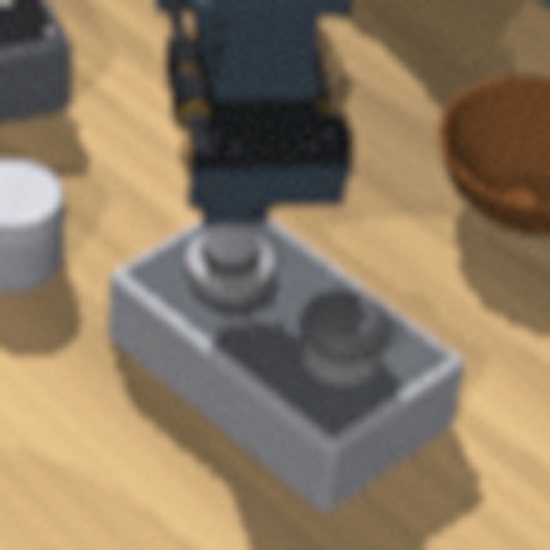

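View pics/w7.png

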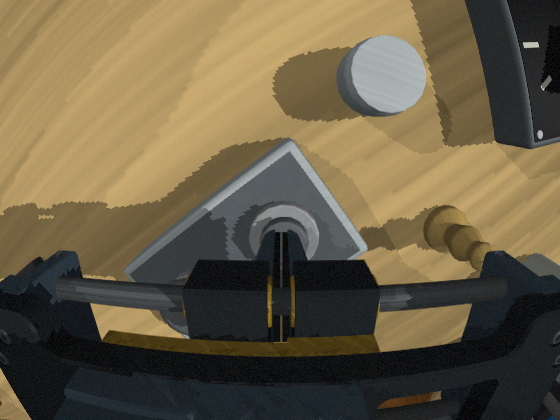

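>>> drive_tool --moves '[{"claw": 1,"dx": -0.06,"dy": 0,"dz": 0.5,"yaw": 0},{"claw": 1,"dx": 0,"dy": 0,"dz": 0.35,"yaw": 0},{"claw": 1,"dx": 0,"dy": 0,"dz": 0.1,"yaw": 0}]'

```text
time_s: 10.85
ee_pos: [554.4, -123.2, 75.0]
ee_rot: [179.8, -0.5, 145.9]
force: [0.5, -0.1, 0.1]
gripper_width: 0.3
```

>>> drive_tool --moves '[{"claw": 1,"dx": 0,"dy": 0,"dz": 0.12,"yaw": 0},{"claw": 1,"dx": 0,"dy": 0,"dz": 0.1,"yaw": 0}]'

```text
time_s: 11.1
ee_pos: [554.5, -123.2, 70.5]
ee_rot: [179.8, -0.5, 145.9]
force: [-0.7, 0.2, 2.3]
gripper_width: 0.1
```

>>> drive_tool --moves '[{"claw": 1,"dx": 0,"dy": 0,"dz": 0.1,"yaw": 0},{"claw": 1,"dx": 0,"dy": 0,"dz": 0.1,"yaw": 0}]'

```text
time_s: 11.35
ee_pos: [554.5, -123.2, 66.9]
ee_rot: [179.8, -0.5, 145.9]
force: [-1.1, 0.5, 2.8]
gripper_width: 0.4
```

>>> drive_tool --moves '[{"claw": 1,"dx": 0,"dy": 0,"dz": 0.1,"yaw": 0},{"claw": 1,"dx": 0,"dy": 0,"dz": 0.1,"yaw": 0}]'

```text
time_s: 11.6
ee_pos: [554.6, -123.2, 66.0]
ee_rot: [179.8, -0.4, 145.9]
force: [-6.1, 1.3, 18.3]
gripper_width: 0.6
```

>>> drive_tool --moves '[{"claw": 1,"dx": 0,"dy": 0,"dz": 0.1,"yaw": 0}]'

```text
time_s: 11.72
ee_pos: [554.6, -123.2, 66.1]
ee_rot: [179.8, -0.4, 145.9]
force: [-4.3, 1.3, 14.4]
gripper_width: 1.0
```

```bash
python3 look.py 8; python3 - <<'E'
from h import *
f=load('side8');c=f['color']
cv2.imwrite('pics/s8b.png',cv2.resize(c[200:290,280:370],None,fx=6,fy=6,interpolation=cv2.INTER_CUBIC))
E
```

```text
11.825 [ 554.58016898 -123.18321444   66.07718211] [179.75739796  -0.3686588  145.89514934] [-5.10746941  0.24565264 14.79511971]
```

View pics/s8b.png

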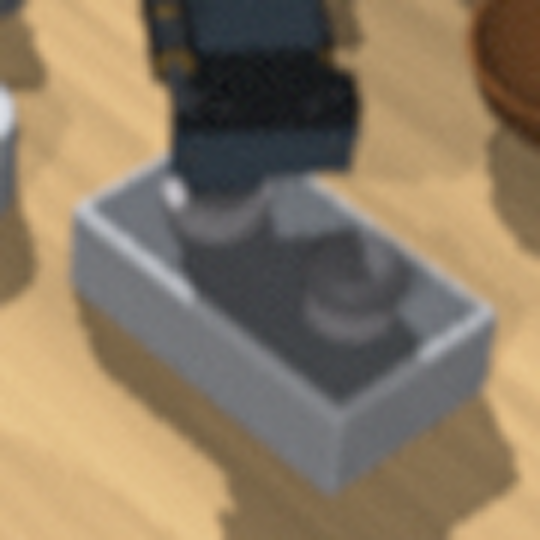

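View pics/w8.png

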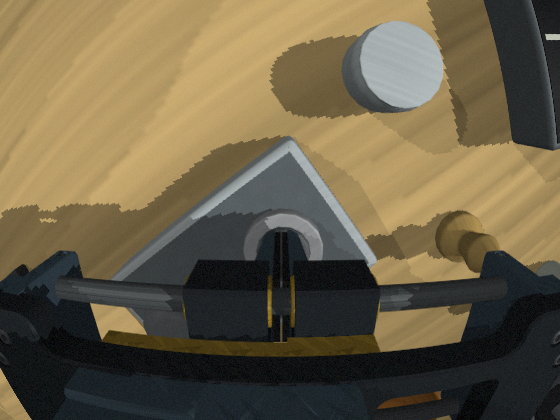

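>>> drive_tool --moves '[{"claw": 1,"dx": 0,"dy": 0,"dz": -0.15,"yaw": 0}]'

```text
time_s: 11.95
ee_pos: [554.5, -123.2, 69.7]
ee_rot: [179.7, -0.3, 145.9]
force: [-1.2, 0.2, 1.8]
gripper_width: 0.3
```

>>> drive_tool --moves '[{"claw": 1,"dx": 0,"dy": 0,"dz": -0.12,"yaw": 0}]'

```text
time_s: 12.08
ee_pos: [554.6, -123.2, 72.2]
ee_rot: [179.7, -0.3, 145.9]
force: [0.0, 0.7, 0.3]
gripper_width: 0.6
```

>>> drive_tool --moves '[{"claw": 1,"dx": 0,"dy": 0,"dz": -0.15,"yaw": 0}]'

```text
time_s: 12.2
ee_pos: [554.6, -123.2, 75.0]
ee_rot: [179.7, -0.3, 145.9]
force: [-0.4, -0.3, -0.4]
gripper_width: 0.1
```

>>> drive_tool --moves '[{"claw": 1,"dx": 0,"dy": 0,"dz": -0.5,"yaw": 0},{"claw": 1,"dx": 0,"dy": 0,"dz": -1,"yaw": 0},{"claw": 1,"dx": 0,"dy": 0,"dz": -1,"yaw": 0},{"claw": 1,"dx": 0,"dy": 0,"dz": -1,"yaw": 0},{"claw": 1,"dx": 0,"dy": 0,"dz": -1,"yaw": 0}]'

```text
time_s: 12.82
ee_pos: [554.4, -123.8, 166.9]
ee_rot: [179.8, -0.5, 145.9]
force: [1.0, -0.5, 0.3]
gripper_width: 0.5
```

>>> drive_tool --moves '[{"claw": 1,"dx": 0,"dy": 0,"dz": -1,"yaw": 0},{"claw": 1,"dx": 0,"dy": 0,"dz": -1,"yaw": 0},{"claw": 1,"dx": 0,"dy": 0,"dz": 0,"yaw": 0}]'

```text
time_s: 13.2
ee_pos: [555.8, -124.4, 210.7]
ee_rot: [179.7, -0.3, 145.9]
force: [-0.2, -0.1, -0.7]
gripper_width: 0.1
```

```bash
python3 look.py 9; python3 - <<'E'
from h import *
f=load('side9');c=f['color']
cv2.imwrite('pics/s9b.png',cv2.resize(c[130:290,200:400],None,fx=4,fy=4,interpolation=cv2.INTER_CUBIC))
snap('top','top9')
E
```

```text
13.3 [ 554.56589474 -124.10306086  208.60311611] [179.79502321  -0.49552561 145.88615628] [-0.49990999  0.31704736  0.23880279]
```

View pics/s9b.png

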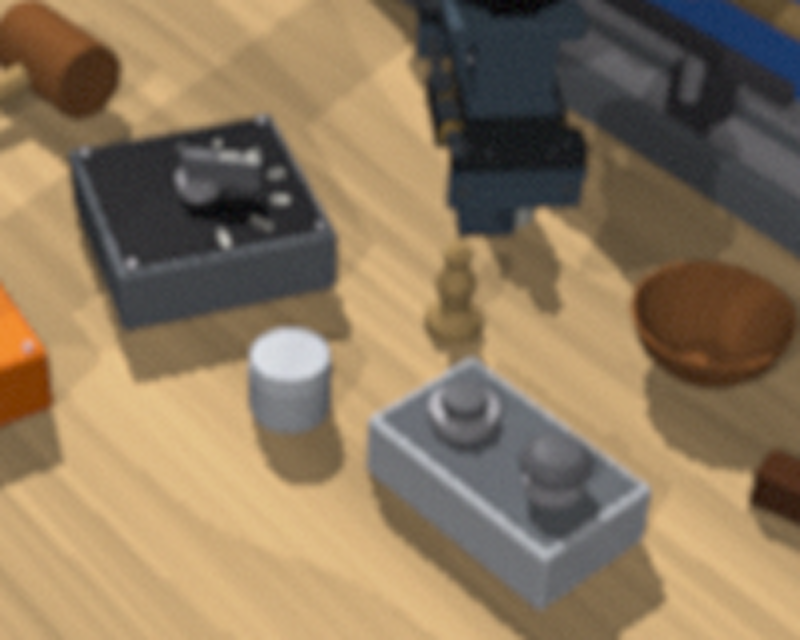

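View pics/top9.png

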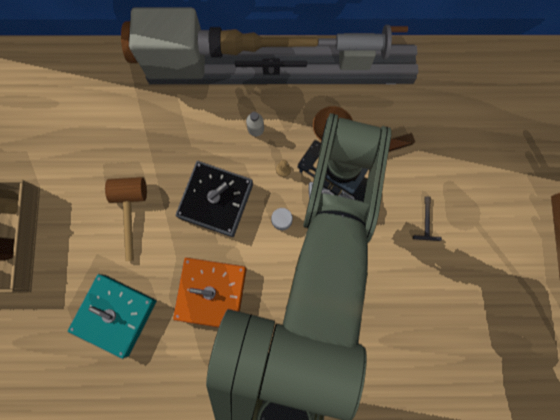

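Top view: the lever points to (230,183), where the fifth mark lies. The start button is back out, the bystanders have not moved, and the arm is clear.

```bash
python3 -c "
from workcell import job
print(job.job_done())"
```

```text
the job is handed in; nothing more can be done
None
```

I set the selector to the fifth mark, then pressed the start button fully in and let it spring back. I handed the job in about 13 s into the 58 s limit.

- **Selector:** the lever started at the third mark. I pushed it clockwise with the closed fingertips through two clicks, checking the side camera after each. After I backed off, the wrist and side views showed it resting at the fifth mark, and the last top view agreed.
- **Start button:** contact was at about 72 mm and it stopped at about 66 mm, matching the 6 mm travel, with 14–18 N on the end stop. On the way back up the force fell to zero at about 72 mm, and the side view showed the button out again.
- **Checks that disagreed:**
    - My two camera estimates of the button's top were 66.7 and 70.5 mm, against the 72 mm felt on contact. I relied on the contact force.
    - At full press there was also about 5–6 N of sideways force, which went away on release.
    - The side image taken just after the second click caught the lever still moving, so I took another, which showed it settled at the fifth mark.
- **Other things:** I did not touch the stop button. The bystanders look unmoved in the last pictures, but the arm partly hid the bowl and the blank in the top view.

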